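Set the toaster's browning thumbwheel to medium

TASK

The toaster in the break room has been left on dark. Roll the black browning thumbwheel in the top of the steel toaster until the white mark on its rim stands at the very top, in line with the two red bars (medium), and leave it there. The cream coffee grinder has a wheel that looks the same: leave that one as it is.

Things in the scene. Friction and masses are not known exactly. Their poses are not given: they have to be found in the camera images.
- toaster: steel two-slot toaster, fixed, 165 mm high, 150 wide. Origin: on the counter straight below its thumbwheel; x runs along the toaster away from the wheel's end (body x -40 to +230 mm), y to the left, z up. On the flat top beside the wheel: red bars at y = 0 (medium), cream dots at y +22 mm (light), brown dots at y -22 mm (dark). Bread stands 24 mm proud from x = 87 mm on.
- toaster_wheel (a joint): turn of the toaster's black wheel, rad: smooth disc, radius 32, 16 mm thick, level axle along toaster x; only its top 12 mm shows, crown 177 mm above the counter. 0 = white mark at the top, + = mark towards toaster -y (dark): draw the crown to +y to reduce the angle, 32 mm per rad. Stops at +-0.95. About 0.8 N along the rim turns it, so a tip pressing with 3 to 10 N drags it; it stays as left.
- toaster_mark (a point): middle of the white mark, 9 mm wide, across the rim of the toaster's thumbwheel; it turns with the wheel
- grinder_mark (a point): middle of the white mark on the rim of the grinder's thumbwheel, to be left alone. The grinder is a fixed cream box 195 long x 125 wide x 150 mm high with an amber hopper (104 mm across, up to 207 mm above the counter) behind the wheel; the wheel is like the toaster's, in its flat top at the end towards the robot.

How it is judged:
By the outcome, as a careful person would: the job done as asked, in the order asked, and still so for the second after the job is handed in, with the robot touching nothing.
It also fails if it takes over 27 s, if anything falls off the work surface, if the arm or the gripper's body presses on something with over 40 N, if the wrist force passes 120 N, or if a joint passes its speed limit or range.

ROBOT

A 6-joint arm with a two-finger parallel gripper is mounted at the origin on the work surface. World frame = base frame: x ahead of the robot, y to its left, z up, the work surface at z = 0. Lengths are in mm, angles in rad, forces in N, time in s.
With the tool pointing down it reaches from about 350 to 775 mm from the base axis. Payload 7.3 kg.
Tool frame: the origin (TCP) lies on the mounting face of the last link; the fingertips stand 178 mm ahead of it and the grasp point (between the pads) lies 159 mm ahead of it; z points along the fingers, y is the line along which they close (so a half turn about z gives the same grasp; the last joint's range is limited). The gripper opens to 92 mm and grips with 3 to 60 N. Pads are 19 mm wide; open, the fingers measure 130 mm over their backs; the gripper's body (75 mm by 190 mm) begins 47 mm behind the grasp point.
Start: joints at [-1.481, 0.342, 1.524, -0, 1.275, -0.146], TCP at [122.671, -510.47, 404.741] pointing down, gripper open.
Joint ranges: [-2.53, 2.53], [-0.77, 2.02], [0.04, 2.7], [-1, 4.14], [0.28, 2.66], [-3.11, 3.11]. Speed limits (rad/s): [2.57, 2.57, 3.14, 3.14, 3.14, 3.14].

INTERFACE

Orientations are given as [roll, pitch, yaw] about the fixed x, y, z axes, in that order (R = Rz(yaw) Ry(pitch) Rx(roll)).
In Python, from plant import bot, optics gives the robot as it stands (bot), with the cameras (optics).
- The arm moves only by the tool shift_gripper, called by a JSON object that holds its "method" and its "body". Schema: {"type":"object","properties":{"plan":{"type":"string"},"only":{"type":"string"},"quiet":{"type":"boolean"},"lines":{"type":"string"}},"required":["plan"],"additionalProperties":false}. plan is a string of 1 to 5 rows, parted by a bar, with the numbers parted by spaces; each row has 5 numbers: the finger opening in mm, then dx, dy, dz in shares of 100 cm (1.0 is 100 cm), then a turn about the tool's z in fractions of the full range, 1 being pi rad; each row is the pose to reach, as a shift and turn from the pose commanded when the call began, along the tool's axes at that moment; what a row does not reach only later rows make up. A row lasts 1/8 s, in which the tool goes at most 62.5 mm and 0.188 rad, less where a joint would pass 70% of its speed; a pose out of reach is approached as far as the arm can. The fingers move at their own pace and stop on an object; the grip force is fixed at half the most. Time passes only in rows, so rows that do not move let the fingers close. The tool returns the time, the measured TCP pose, the force, the opening and the grip force at its end. only (a regular expression) keeps the lines of the reply that match it, lines (a string "A,B") keeps lines A to B, and quiet returns only ok. No shift or turn number may pass 1 either way. Input that does not fit is refused with a message, and nothing moves.
- bot.get_obs(): the state, without advancing time (a new reading comes with each control period).
- optics.capture(name): name is "scene" or "top"; returns a dict with "color" (384x512x3 uint8, red, green, blue), "K" (3x3 intrinsics, pixels), "k1" (the pictures are not rectified: a ray, as slopes to the right and down, at radius r is drawn at 1 + k1 r^2 times it, then the intrinsics apply), "R" (3x3) and "t" (3): a world point X has camera coordinates R X + t. Camera axes: x right, y down, z forward; pixel columns grow to the right and rows downward; lengths in mm; the calibration is good to about 2 mm. A picture is of the moment at which its call begins. There is no depth.
- bot.close_job(): hands the job in; it is judged then, once.
The state is a dict: "time": time; "joint_positions": joint angles; "dq": joint speeds; "tau": joint torques, N m; "tool_pos": TCP position; "tcp_rot": TCP orientation; "contact_force": force on the tool from outside, world axes, zero at the start; "moment": the same for the moment, N m; "grip_width": finger opening in mm; "finger_force": force on a finger pad.
Only numpy, scipy, OpenCV 4.12 (cv2) and the standard library are available. Lean on these libraries where they do the work, as an engineer would, in place of code of your own. Each camera call takes 0.05 s, during which the arm holds its last target. There are 200 camera calls.

## Working session

There is one attempt and no reset: what is moved stays moved. The work goes in short steps, Python scripts to look and compute and a tool call to move; the robot and the scene stay as the last step left them, time stands still between calls to the robot, and variables do not carry over. Pictures are saved under pics/ and viewed, at most 10 in all, crops included, and the job is handed in when it is done.

```bash
mkdir -p pics; ls; cat > h.py <<'E'
import numpy as np, cv2
from plant import bot, optics
def cap(n,f):
    c=optics.capture(n); cv2.imwrite('pics/'+f+'.png',cv2.cvtColor(c['color'],cv2.COLOR_RGB2BGR)); 
    np.savez('pics/'+f+'.npz',**{k:np.array(c[k]) for k in('color','K','k1','R','t')}); return c
def load(f): return np.load('pics/'+f+'.npz')
def ray(c,u,v):
    K=c['K'];k=float(c['k1']); d=cv2.undistortPoints(np.array([[[u,v]]],float),K,np.array([k,0,0,0]))[0,0]
    R=c['R'];return -R.T@c['t'], R.T@np.array([d[0],d[1],1])
def atz(c,u,v,z):
    o,d=ray(c,u,v); return o+d*(z-o[2])/d[2]
def tri(*obs):
    A=0;b=0
    for c,u,v in obs:
        o,d=ray(c,u,v);d=d/np.linalg.norm(d);P=np.eye(3)-np.outer(d,d);A=A+P;b=b+P@o
    X=np.linalg.solve(A,b)
    return X,[np.linalg.norm(np.cross(X-ray(c,u,v)[0],ray(c,u,v)[1]/np.linalg.norm(ray(c,u,v)[1]))) for c,u,v in obs]
def proj(c,X):
    R,_=cv2.Rodrigues(c['R']); return cv2.projectPoints(np.array([X],float),R,c['t'],c['K'],np.array([float(c['k1']),0,0,0]))[0].ravel()
E
python3 - <<'E'
from h import *
np.set_printoptions(precision=3,suppress=True)
a=cap('scene','s0');b=cap('top','t0')
for c in(a,b):print(c['K'],c['k1'],-c['R'].T@c['t'],c['R'])
print(bot.get_obs())
im=np.hstack([cv2.imread('pics/s0.png'),cv2.imread('pics/t0.png')])
E
```

```text
pics
plant.py
[[407.367   0.    256.873]
 [  0.    407.367 189.474]
 [  0.      0.      1.   ]] -0.13535791546280548 [1045.733 -343.475  756.521] [[ 0.554  0.833 -0.002]
 [ 0.586 -0.391 -0.709]
 [-0.592  0.392 -0.705]]
[[467.999   0.    261.001]
 [  0.    467.999 191.121]
 [  0.      0.      1.   ]] -0.17960899228391683 [ 426.196  -15.507 1192.577] [[-0.02  -1.    -0.022]
 [-0.996  0.021 -0.085]
 [ 0.086  0.02  -0.996]]
{'time': 0.1, 'joint_positions': array([-1.481,  0.343,  1.525,  0.   ,  1.275, -0.146]), 'dq': array([-0.001,  0.001, -0.003, -0.002,  0.   , -0.001]), 'tau': array([  0.002, -43.201, -24.469,   0.072,   0.053,  -0.   ]), 'tool_pos': array([ 122.67 , -510.349,  404.112]), 'tcp_rot': array([-3.14 , -0.   ,  0.236]), 'contact_force': array([ 0.119,  0.203, -0.352]), 'moment': array([-0.057, -0.033,  0.041]), 'finger_force': 0.0, 'grip_width': 91.72843325642116}
```

View pics/s0.png

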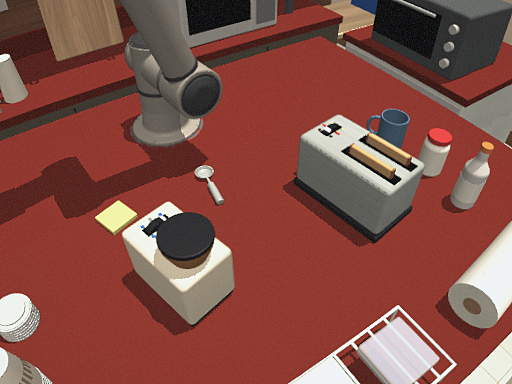

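View pics/t0.png

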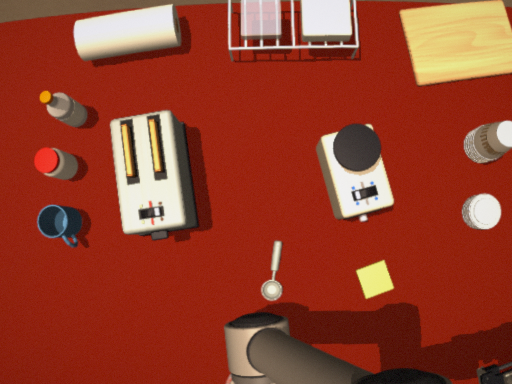

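The scene view shows the toaster's wheel near (330,129) and the top view shows it near (152,213). The grinder's wheel is near (155,225) in the scene view and (365,193) in the top view. I'll enlarge the toaster's wheel in both.

```bash
python3 - <<'E'
import cv2,numpy as np
a=cv2.imread('pics/s0.png')[112:147,305:355];b=cv2.imread('pics/t0.png')[195:235,127:177]
r=lambda x:cv2.resize(x,None,fx=8,fy=8,interpolation=cv2.INTER_CUBIC)
a=r(a);b=r(b);a=cv2.copyMakeBorder(a,0,b.shape[0]-a.shape[0],0,0,cv2.BORDER_CONSTANT)
cv2.imwrite('pics/z0.png',np.hstack([a,b]))
E
```

```text
(no output)
```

View pics/z0.png

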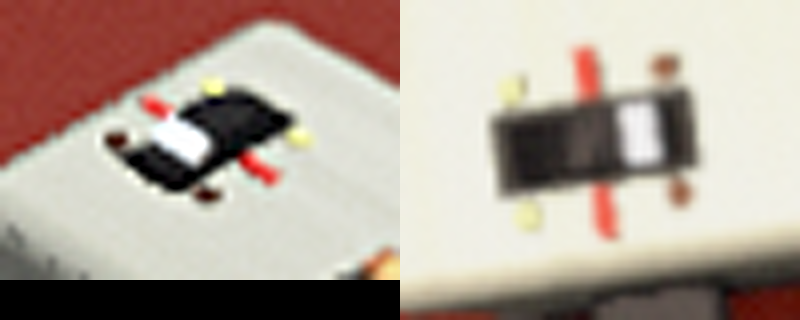

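Crop (8x): in the scene half the mark is at (182,141), the dots at (213,86), (299,138), (116,140) and (207,195), and the bars at (157,107) and (261,169). In the top half the mark is at (640,134), between the red bars and the brown dots, so the wheel is on dark.

```bash
python3 - <<'E'
from h import *
np.set_printoptions(precision=2,suppress=True)
a,b=load('s0'),load('t0')
f=lambda x,o:(x+.5)/8-.5+o
P={'mark':((182,141),(240,134)),'lf':((213,86),(113,89)),'ln':((299,138),(130,216)),'df':((116,140),(267,66)),'dn':((207,195),(281,193)),'rf':((157,107),(188,73)),'rn':((261,169),(205,212))}
for n,(p,q) in P.items():
    X,e=tri((a,f(p[0],305),f(p[1],112)),(b,f(q[0],127),f(q[1],195)))
    zb=atz(b,f(q[0],127),f(q[1],195),165); za=atz(a,f(p[0],305),f(p[1],112),165)
    print(n,X,e,'top@165',zb,'scene@165',za)
E
```

```text
mark [474.74 238.48 169.2 ] [np.float64(0.887962946662268), np.float64(0.8879629466622909)] top@165 [474.41 238.77 165.  ] scene@165 [470.97 243.54 165.  ]
lf [479.9  259.37 187.17] [np.float64(11.07980303059648), np.float64(11.079803030596416)] top@165 [487.62 275.17 165.  ] scene@165 [454.36 270.72 165.  ]
ln [460.67 288.16 139.79] [np.float64(13.082662195705543), np.float64(13.082662195705538)] top@165 [452.04 270.34 165.  ] scene@165 [489.51 274.89 165.  ]
df [485.57 216.17 187.73] [np.float64(10.94539538900213), np.float64(10.945395389002154)] top@165 [493.24 231.01 165.  ] scene@165 [459.49 226.89 165.  ]
dn [466.53 244.1  139.37] [np.float64(13.171538600811727), np.float64(13.171538600811742)] top@165 [457.8  227.18 165.  ] scene@165 [495.74 231.99 165.  ]
rf [482.91 236.03 190.71] [np.float64(12.588172183855129), np.float64(12.588172183855272)] top@165 [491.71 253.59 165.  ] scene@165 [453.28 248.66 165.  ]
rn [462.63 268.32 136.77] [np.float64(14.842056789766128), np.float64(14.842056789766408)] top@165 [452.85 248.85 165.  ] scene@165 [494.94 254.38 165.  ]
```

Pairing the near and far points correctly (the scene camera looks from +x), the two views agree to 2 mm at z = 165. That puts the toaster wheel at about (473.7, 251.0), yaw 0.13. The mark is about 14 mm to the dark side, an angle of about +0.46. I'll move over with the fingers closed and pass clear of the grinder.

The manual's scale: shifts go in shares of 100 cm and turns go in shares of pi rad. Converting my numbers, 220 mm / 1000 = 0.22, -210 mm / 1000 = -0.21, 0.106 rad / 3.1416 = 0.0337.

{"method": "shift_gripper", "body": {"plan": "0 0.044 -0.042 -0.006 0.0318 | 0 0.088 -0.084 -0.012 0.0318 | 0 0.132 -0.126 -0.018 0.0318 | 0 0.176 -0.168 -0.024 0.0318 | 0 0.22 -0.21 -0.026 0.0337"}}

```text
time: 0.72
tool_pos: [288.1, -253.1, 430.9]
tcp_rot: [3.141, -0.0, 0.129]
contact_force: [1.5, -1.2, -0.3]
grip_width: 46.3
finger_force: 0.0
```

```bash
python3 - <<'E'
from h import *
X=[473.7,251.0]
y=np.array([-.129,.992])
o=bot.get_obs();print(o['time'],o['tool_pos'],o['tcp_rot'],o['grip_width'])
E
```

```text
0.725 [ 288.11174756 -253.12362087  430.94964385] [ 3.14108161e+00 -4.76117444e-04  1.29005359e-01] 46.33193508636717
```

Converted, -250 mm / 1000 = -0.25, -140 mm / 1000 = -0.14.

{"method": "shift_gripper", "body": {"plan": "0 0.036 -0.047 0 0 | 0 0.071 -0.094 0 0 | 0 0.106 -0.14 0 0 | 0 0.13 -0.195 0 0 | 0 0.154 -0.25 0 0"}}

```text
time: 1.35
tool_pos: [408.1, 14.9, 430.6]
tcp_rot: [3.141, 0.0, 0.13]
contact_force: [1.0, -1.3, 0.3]
grip_width: 0.9
finger_force: 0.0
```

{"method": "shift_gripper", "body": {"plan": "0 0.024 -0.055 0.005 0 | 0 0.048 -0.11 0.01 0 | 0 0.072 -0.165 0.015 0 | 0 0.095 -0.217 0.02 0 | 0 0.095 -0.217 0.036 0"}}

```text
time: 1.98
tool_pos: [474.3, 243.8, 394.1]
tcp_rot: [-3.141, -0.001, 0.134]
contact_force: [-0.5, -0.4, -0.2]
grip_width: 0.3
finger_force: 0.0
```

```bash
python3 - <<'E'
from h import *
o=bot.get_obs();p=o['tool_pos'];D=np.array([474.7,243,395])-p;y=o['tcp_rot'][2];c,s=np.cos(y),np.sin(y)
print(o['time'],p,y,o['grip_width'],'need',c*D[0]+s*D[1],s*D[0]-c*D[1],-D[2],o['contact_force'])
E
```

```text
1.975 [474.31903562 243.82579331 394.05309521] 0.13423590026875898 0.29057139943567734 need 0.2670186784599295 0.8693500287827286 -0.9469047944498357 [-0.47844105 -0.37049078 -0.18857791]
```

Converted, 35 mm / 1000 = 0.035, 20 mm / 1000 = 0.02.

{"method": "shift_gripper", "body": {"plan": "0 0 0.001 0.02 0 | 0 0 0.001 0.035 0 | 0 0 0.001 0.035 0"}}

```text
time: 2.35
tool_pos: [473.9, 239.2, 358.5]
tcp_rot: [3.141, 0.003, 0.129]
contact_force: [1.1, -0.5, -0.1]
grip_width: 0.2
finger_force: 0.0
```

{"method": "shift_gripper", "body": {"plan": "0 0 0 0.0015 0 | 0 0 0 0.0025 0 | 0 0 0 0.0025 0"}}

```text
time: 2.72
tool_pos: [474.2, 239.4, 357.6]
tcp_rot: [-3.141, -0.001, 0.13]
contact_force: [-0.2, 0.4, -0.5]
grip_width: 0.3
finger_force: 0.0
```

```bash
python3 - <<'E'
from h import *
c=cap('scene','s1');cv2.imwrite('pics/s1z.png',cv2.resize(c['color'][80:160,280:380,::-1],None,fx=6,fy=6,interpolation=cv2.INTER_CUBIC))
E
```

```text
(no output)
```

View pics/s1z.png

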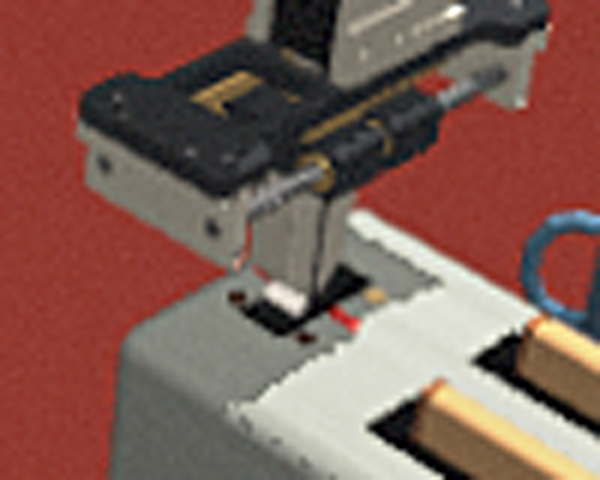

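The crop shows the closed tips just above the wheel. The mark is at (287,296), on the brown-dot side, and the tips cover the crown. I'll centre a little and press down gently.

Converted, -4 mm / 1000 = -0.004, 2 mm / 1000 = 0.002.

{"method": "shift_gripper", "body": {"plan": "0 0 -0.004 0 0 | 0 0 -0.004 0.002 0 | 0 0 -0.004 0.002 0"}}

```text
time: 3.15
tool_pos: [473.5, 243.5, 354.9]
tcp_rot: [3.141, 0.0, 0.13]
contact_force: [-0.1, 0.7, -0.4]
grip_width: 0.2
finger_force: 0.0
```

{"method": "shift_gripper", "body": {"plan": "0 0 0 0.001 0 | 0 0 0 0.001 0"}}

```text
time: 3.4
tool_pos: [473.6, 243.4, 354.5]
tcp_rot: [-3.142, -0.0, 0.13]
contact_force: [-1.4, -0.2, 3.3]
grip_width: -0.1
finger_force: 1.7
```

```bash
python3 - <<'E'
from h import *
print(bot.get_obs()['contact_force'])
E
```

```text
[-1.37130541 -0.19209563  3.29739436]
```

Converted, -8 mm / 1000 = -0.008, -4 mm / 1000 = -0.004.

{"method": "shift_gripper", "body": {"plan": "0 0 0 0.0006 0 | 0 0 -0.004 0.0006 0 | 0 0 -0.008 0.0006 0 | 0 0 -0.008 0.0006 0"}}

```text
time: 3.9
tool_pos: [472.4, 251.5, 355.1]
tcp_rot: [-3.141, -0.002, 0.13]
contact_force: [-4.2, -0.2, 11.7]
grip_width: 0.5
finger_force: 5.9
```

```bash
python3 - <<'E'
from h import *
c=cap('scene','s2');cv2.imwrite('pics/s2z.png',cv2.resize(c['color'][80:160,280:380,::-1],None,fx=6,fy=6,interpolation=cv2.INTER_CUBIC))
E
```

```text
(no output)
```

View pics/s2z.png

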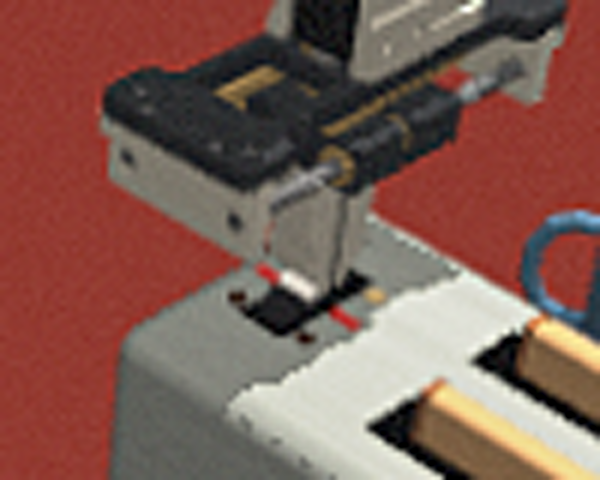

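The mark has moved to about (298,285), following the tip. I'll ease the press slightly, drag the remaining 6 mm or so, lift, and look.

Converted, -40 mm / 1000 = -0.04, -6.5 mm / 1000 = -0.0065.

{"method": "shift_gripper", "body": {"plan": "0 0 -0.003 -0.0004 0 | 0 0 -0.0065 -0.0004 0 | 0 0 -0.0065 -0.0004 0 | 0 0 -0.0065 -0.015 0 | 0 0 -0.0065 -0.04 0"}}

```text
time: 4.58
tool_pos: [471.7, 257.7, 393.7]
tcp_rot: [3.141, 0.002, 0.13]
contact_force: [1.3, 0.3, 0.6]
grip_width: 0.5
finger_force: 0.0
```

{"method": "shift_gripper", "body": {"plan": "0 -0.02 0.05 -0.02 0 | 0 -0.04 0.105 -0.02 0 | 0 -0.06 0.16 -0.02 0 | 0 -0.06 0.16 -0.02 0"}}

```text
time: 5.08
tool_pos: [432.4, 88.4, 414.4]
tcp_rot: [3.141, -0.001, 0.125]
contact_force: [-0.0, 0.6, 0.6]
grip_width: 0.3
finger_force: 0.0
```

```bash
python3 - <<'E'
from h import *
a=cap('scene','s3');b=cap('top','t3')
a=cv2.imread('pics/s3.png')[112:147,305:355];b=cv2.imread('pics/t3.png')[195:235,127:177]
r=lambda x:cv2.resize(x,None,fx=8,fy=8,interpolation=cv2.INTER_CUBIC)
a=r(a);b=r(b);a=cv2.copyMakeBorder(a,0,b.shape[0]-a.shape[0],0,0,cv2.BORDER_CONSTANT)
cv2.imwrite('pics/z3.png',np.hstack([a,b]))
E
```

```text
(no output)
```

View pics/z3.png

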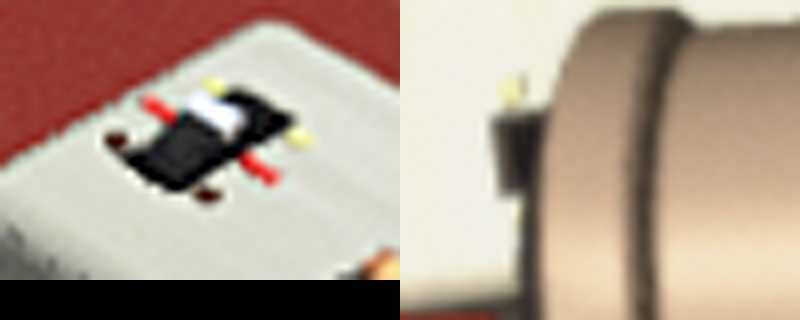

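```bash
cat > ang.py <<'E'
from h import *
import sys
c0=np.array([474.8,251.1]);yv=np.array([-.130,.9915])
for f in sys.argv[1:]:
    c=load(f);im=cv2.resize(c['color'][112:147,305:355],None,fx=8,fy=8,interpolation=cv2.INTER_CUBIC)
    m=(im.min(2)>225).astype(np.uint8)
    n,l,s,ce=cv2.connectedComponentsWithStats(m)
    for i in range(1,n):
        if 120<ce[i][0]<290 and 80<ce[i][1]<190 and s[i,4]>300:
            u,v=ce[i]; p=np.array([(u+.5)/8-.5+305,(v+.5)/8-.5+112])
            e=[(np.linalg.norm(proj(c,np.r_[c0-yv*32*np.sin(t),145+32*np.cos(t)])-p),t) for t in np.arange(-.95,.95,.01)]
            print(f,ce[i],s[i],min(e))
E
python3 ang.py s0 s3
```

```text
s0 [179.25038402 137.65360983] [ 148  115   59   45 1302] (np.float64(0.1066949363911536), np.float64(0.5000000000000013))
s3 [210.71428571 108.56571429] [183  90  53  40 875] (np.float64(0.03866319881249538), np.float64(0.040000000000000924))
```

The scene view gives an angle of about 0.04, down from 0.50. The top view is hidden by the arm, so I'll move the arm away to check from there.

Converted, 200 mm / 1000 = 0.2, 160 mm / 1000 = 0.16.

{"method": "shift_gripper", "body": {"plan": "0 -0.015 0.055 0 0 | 0 -0.03 0.11 0 0 | 0 -0.04 0.16 0 0 | 0 -0.04 0.2 0 0 | 0 -0.04 0.2 0 0"}}

```text
time: 5.8
tool_pos: [420.1, -113.3, 413.6]
tcp_rot: [3.141, -0.0, 0.128]
contact_force: [-0.2, 0.3, 0.1]
grip_width: 0.2
finger_force: 0.0
```

```bash
python3 - <<'E'
from h import *
for n in range(3): b=cap('top','t4')
a=cap('scene','s4')
b=cv2.imread('pics/t4.png')[195:235,127:177]
t0=cv2.imread('pics/t0.png')[195:235,127:177]
r=lambda x:cv2.resize(x,None,fx=8,fy=8,interpolation=cv2.INTER_CUBIC)
cv2.imwrite('pics/z4.png',np.hstack([r(t0),r(b)]))
c=load('t4');d=load('t4')
for nm in('t0','t4'):
  c=load(nm)
  for t in(-.1,0,.05,.1,.2,.45,.5):
    p=proj(c,np.r_[np.array([472.7,250.9])-np.array([-.13,.9915])*32*np.sin(t),145+32*np.cos(t)]);print(nm,t,(p-[127,195]+.5)*8-.5)
E
python3 ang.py s4
```

```text
t0 -0.1 [175.51791123 140.80035966]
t0 0 [186.54956595 139.08250109]
t0 0.05 [192.18798032 138.23981975]
t0 0.1 [197.88773484 137.41104867]
t0 0.2 [209.40893838 135.8042388 ]
t0 0.45 [238.18651783 132.18233649]
t0 0.5 [243.81215972 131.54143992]
t4 -0.1 [175.51791123 140.80035966]
t4 0 [186.54956595 139.08250109]
t4 0.05 [192.18798032 138.23981975]
t4 0.1 [197.88773484 137.41104867]
t4 0.2 [209.40893838 135.8042388 ]
t4 0.45 [238.18651783 132.18233649]
t4 0.5 [243.81215972 131.54143992]
s4 [210.41499472 108.34002112] [182  89  55  42 947] (np.float64(0.08303803648607008), np.float64(0.040000000000000924))
```

View pics/z4.png

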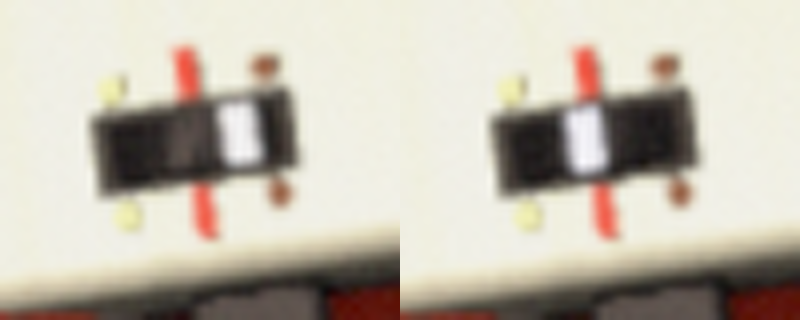

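In the top view the mark sits at (586,139) in the crop, against a predicted (586.5,139) for angle 0. It is in line with the red bars, and the arm is clear.

```bash
python3 -c "
from plant import bot, optics
print(bot.close_job())"
```

```text
the job is handed in; nothing more can be done
None
```

The toaster's browning wheel is set to medium: the top view puts its white mark in line with the red bars (angle about 0, while the scene view read 0.04 rad). The grinder wasn't touched, and the job was handed in at about 6 s with the arm clear.

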